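Hold the cutter box open by its pedal

TASK

I want to take a biscuit cutter out of the blue-lidded box on the bamboo board: press its pedal all the way down so the lid stands open, and keep it open for about three seconds. Then ease the pedal slowly back up so the lid comes down gently without slamming, and let go of it with the lid shut. Leave the yellow-lidded box shut.

Things in the scene. Friction and masses are not known exactly. Their poses are not given: they have to be found in the camera images.
- blue_pad (a point): Press point: middle of the top face of the blue pedal pad (42 mm along the lever, 60 wide, 10 thick), which sticks out low from the middle of the blue-lidded box's front. At rest this point is 56 mm above the board (76 above the table), 84 mm out from the front wall; fully pressed, at a hard stop, 28 mm lower. It moves with the pedal. Press about 7 N to start, 12 N at full depth.
- blue_pedal: The sprung blue pedal lever. Origin on its hinge, 10 mm inside the box's front wall, 40 mm above the 20 mm thick board. At rest x is level, from the pad to the back of the box, z up; press point at (-94, 0, 16) mm; pad slopes up outwards 0.12 rad, fully pressed (0.30 rad) down 0.18. Let go suddenly it snaps up and slams the lid: let the pad rise at about 25 mm/s; 60 is too fast.
- blue_lid (a joint): Opening angle of the blue lid (142 x 138 mm), hinged on the back top edge of its white box (130 x 130 mm, 120 high, fixed on the bamboo board), rad: 0 shut, 1.15 wide open. Linked to the pedal: lid angle = 3.83 x pedal angle.
- yellow_lid (a joint): Opening angle of the yellow lid, rad: 0 shut, 1.15 wide open. It belongs to an otherwise identical box with a yellow pedal, about 200 mm beside the blue one, left or right. To be left shut.

How it is judged:
On the way, in this order (a step that is already met when the one before it is completed fails the run):
1. the blue lid is held wide open (beyond 0.85 rad) by its pedal for about three seconds (2.5 s count) (value of joint blue_lid above 0.85 rad and contact force between blue_pedal and anything else above 0.5 N), for 2.5 s.
2. the blue lid is shut again (value of joint blue_lid below 0.06 rad), for 0.2 s.
At the end, for the whole second after the job is handed in: Both lids are shut (within 0.06 rad) and nothing touches the blue pedal (value of joint each of blue_lid, yellow_lid below 0.06 rad and contact force between blue_pedal and anything else below 0.2 N).
It fails at once if the blue lid falls faster than 2.5 rad/s (slams) (velocity of joint blue_lid below -2.5 rad/s).
It fails at once if the yellow lid is opened by more than 0.15 rad (value of joint yellow_lid above 0.15 rad).
It also fails if it takes over 38 s, if anything falls off the work surface, if the arm or the gripper's body presses on something with over 40 N, if the wrist force passes 120 N, or if a joint passes its speed limit or range.

ROBOT

A 6-joint arm with a two-finger parallel gripper is mounted at the origin on the work surface. World frame = base frame: x ahead of the robot, y to its left, z up, the work surface at z = 0. Lengths are in m, angles in rad, forces in N, time in s.
With the tool pointing down it reaches from about 0.375 to 0.9 m from the base axis. Payload 3.1 kg.
Tool frame: the origin (TCP) lies at the very end of the fingers, on their centre line; the grasp point (between the pads) lies 19 mm behind it; z points along the fingers, y is the direction in which the jaws open and shut (so a half turn about z gives the same grasp; the last joint's range is limited). The gripper opens to 87 mm and grips with 3 to 60 N. Pads are 19 mm wide; open, the fingers measure 117 mm over their backs; the gripper's body (75 mm by 190 mm) begins 51 mm behind the grasp point.
Start: joints at [1.135, 0.527, 1.433, -0, 1.181, -0.178], TCP at [0.159, 0.604, 0.223] pointing down, gripper open.
Joint ranges: [-3.08, 3.08], [-0.75, 2.2], [0.22, 2.44], [-1.43, 4.57], [0, 2.65], [-2.85, 2.85]. Speed limits (rad/s): [2.79, 2.79, 3.14, 3.14, 3.14, 3.14].

INTERFACE

Orientations are given as a unit quaternion [x, y, z, w].
In Python, from rig import robot, optics gives the robot as it stands.
- The arm moves only by the shell command python3 -m inch 'ROWS' [FORCE]. ROWS is JSON, a list of rows, each an object of numbers: "ax", "ay", "az": the turn, a rotation vector about the tool's x, y, z in rad; "dx", "dy", "dz": the shift along the tool's x, y, z in mm; "gripper": the opening in per cent of the stroke, from 0 (shut) to 100 (fully open). In form: [{"ax": .., "ay": .., "az": .., "dx": .., "dy": .., "dz": .., "gripper": ..}, ...]. A call has 1 to 8 rows; each row shifts and turns the commanded pose from where the row before left it, along the tool's axes as they then stand; what a row does not reach is not made up. A row lasts 1/10 s, in which the tool goes at most 50 mm and 8.59 degrees, less where a joint would pass 70% of its speed; a pose out of reach is approached as far as the arm can. A call with a gripper value outside its range is refused whole. The fingers move at their own pace and stop on an object; FORCE is the grip in N (left out, the last holds). Time passes only in rows, so rows that do not move let the fingers close. It gives the time, the measured TCP pose, the force and the opening at its end, in the units of the state.
- robot.get_obs(): the state, without advancing time (a new reading comes with each control period).
- optics.camera(name): name is "scene" or "top"; returns a dict with "img" (400x640x3 uint8, red, green, blue), "depth" (400x640 float32, m along the optical axis (not along the pixel's ray), 0 where there is no reading), "camera_matrix" (3x3 intrinsics, pixels), "position" and "attitude" of the camera in the world. Camera axes: x right, y up, looking along -z (the intrinsics and any distortion apply to the point x, -y, -z); pixel columns grow to the right and rows downward; lengths in m; the calibration is good to about 2 mm. A picture is of the moment at which its call begins.
- robot.hand_in(): hands the job in, once; it reports no verdict.
The state is a dict: "time": time; "q": joint angles; "joint_velocities": joint speeds; "joint_torque": joint torques, N m; "position": TCP position; "tool_rot": TCP orientation; "ft_force": force on the tool from outside, world axes, zero at the start; "moment": the same for the moment, N m; "grip_width": finger opening in m.
Only numpy, scipy, OpenCV 4.12 (cv2) and the standard library are available. Lean on these libraries where they do the work, as an engineer would, in place of code of your own. Each camera call takes 0.05 s, during which the arm holds its last target.

## Working session

There is one attempt and no reset: what is moved stays moved. The work goes in short steps, Python scripts to look and compute and a shell command to move; the robot and the scene stay as the last step left them, time stands still between calls to the robot, and variables do not carry over. Pictures are saved under pics/ and viewed, and the job is handed in when it is done.

```bash
mkdir -p pics; python3 - <<'E'
from rig import robot, optics
import cv2, numpy as np
for n in("scene","top"):
    c=optics.camera(n); cv2.imwrite(f"pics/{n}0.png",c["img"][:,:,::-1]); np.savez(f"{n}0.npz",**c)
    print(n,c["camera_matrix"],c["position"],c["attitude"],{k for k in c})
o=robot.get_obs();print(o)
E
```

```text
scene [[432.02224277   0.         321.64653383]
 [  0.         432.02224277 203.27131519]
 [  0.           0.           1.        ]] [1.01250151 0.19996577 0.79055713] [0.14717618 0.21835344 0.79943664 0.53996483] {'position', 'depth', 'attitude', 'camera_matrix', 'img'}
top [[479.10827896   0.         320.3559647 ]
 [  0.         479.10827896 195.55260403]
 [  0.           0.           1.        ]] [0.4343739  0.03844841 1.08267056] [-0.07822569  0.07958887  0.71800277 -0.68703594] {'position', 'depth', 'attitude', 'camera_matrix', 'img'}
{'time': 0.1, 'q': array([ 1.13451880e+00,  5.28377140e-01,  1.43377151e+00, -3.64695828e-05,
        1.18142284e+00, -1.78516741e-01]), 'joint_velocities': array([ 0.00033526, -0.00291828, -0.00410503,  0.0004963 ,  0.00093236,
       -0.00106122]), 'joint_torque': array([-2.07016037e-04, -4.40983737e+01, -1.77150393e+01,  6.34757336e-02,
        5.34094695e-02, -5.03284821e-05]), 'position': array([0.15902787, 0.60373999, 0.22166793]), 'tool_rot': array([ 1.28516960e-01,  9.91706817e-01, -9.48142234e-04, -2.83304836e-04]), 'ft_force': array([ 0.38800942, -0.28377538, -0.52003254]), 'moment': array([-0.00415205, -0.00904783, -0.0074019 ]), 'grip_width': 0.08663317212122794}
```

View pics/scene0.png

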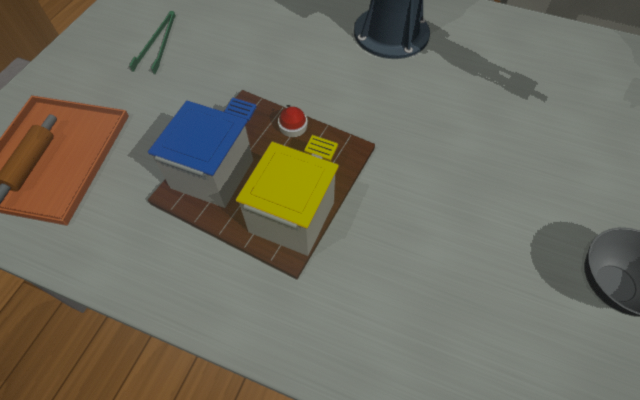

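View pics/top0.png

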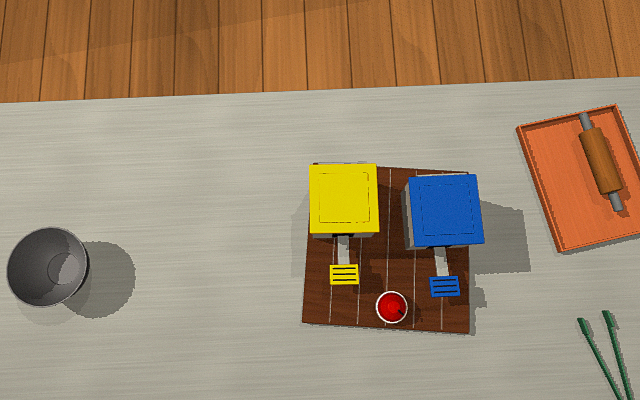

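The scene view shows the blue lid at about (205,135) with its pedal pad at (238,110), and the yellow lid at (290,185) with its pad at (320,148). In the top view the blue pad is at (444,287) and the yellow pad at (344,274). A red knob sits between them at (391,307).

```bash
cat > h.py <<'E'
import cv2, numpy as np
from scipy.spatial.transform import Rotation as R
def ray(c,uv):
    uv=np.atleast_2d(np.asarray(uv,float));K=c["camera_matrix"]
    d=np.c_[(uv[:,0]-K[0,2])/K[0,0],-(uv[:,1]-K[1,2])/K[1,1],-np.ones(len(uv))]
    return d@R.from_quat(c["attitude"]).as_matrix().T
def plane(c,uv,z):
    d=ray(c,uv);p=c["position"];return p+d*((z-p[2])/d[:,2])[:,None]
def dep(c,uv):
    d=ray(c,uv);uv=np.atleast_2d(uv).astype(int);return c["position"]+d*c["depth"][uv[:,1],uv[:,0]][:,None]
E
python3 - <<'E'
from h import *
for n in("scene","top"):
    c=dict(np.load(f"{n}0.npz"))
    hsv=cv2.cvtColor(c["img"],cv2.COLOR_RGB2HSV)
    for nm,lo,hi in(("blue",(105,120,60),(125,255,255)),("yellow",(24,150,80),(34,255,255)),("red",(0,200,90),(4,255,255))):
        m=cv2.inRange(hsv,lo,hi); m=cv2.morphologyEx(m,cv2.MORPH_CLOSE,np.ones((5,5)))
        k,l,s,ce=cv2.connectedComponentsWithStats(m)
        for i in range(1,k):
            if s[i,4]<100: continue
            ys,xs=np.nonzero(l==i);P=dep(c,np.c_[xs,ys]);
            zt=np.percentile(P[:,2],90)
            zz={True:.14}.get(s[i,4]>2000,.076)
            rect=cv2.minAreaRect(plane(c,np.c_[xs,ys],zz)[:,:2].astype(np.float32)*1000)
            print(n,nm,s[i],ce[i],"med",np.median(P,0).round(4),"z",np.percentile(P[:,2],[5,50,95]).round(3),"plane ctr",plane(c,ce[i],zz).round(4),rect)
E
```

```text
scene blue [ 148   98  108   77 4636] [202.16134599 134.26639344] med [ 0.6086 -0.2121  0.1504] z [0.077 0.15  0.153] plane ctr [[ 0.5993 -0.2154  0.14  ]] ((583.968994140625, -219.74530029296875), (184.50399780273438, 141.9204559326172), 0.28807470202445984)
scene yellow [ 236  135  103   93 5821] [291.18639409 179.99295654] med [ 0.6401 -0.0112  0.1501] z [0.075 0.15  0.153] plane ctr [[ 0.6319 -0.0129  0.14  ]] ((614.8973388671875, -16.669097900390625), (140.4170379638672, 190.69371032714844), 88.76254272460938)
scene red [288 111  16  17 184] [295.4673913  118.33695652] med [ 0.4352 -0.0952  0.0644] z [0.053 0.064 0.073] plane ctr [[ 0.4442 -0.0906  0.076 ]] ((445.6198425292969, -89.83937072753906), (45.559242248535156, 32.374332427978516), 21.909088134765625)
top blue [ 408  174   77   73 4832] [445.47744205 210.15790563] med [ 0.6051 -0.214   0.1499] z [0.146 0.15  0.153] plane ctr [[ 0.6076 -0.2171  0.14  ]] ((609.249267578125, -217.07778930664062), (142.44383239746094, 138.60397338867188), 0.2652198076248169)
top blue [429 276  31  21 595] [444.04369748 285.94957983] med [ 0.
[... 239 characters left out ...]
98.01661273] med [ 0.6389 -0.0125  0.15  ] z [0.146 0.15  0.153] plane ctr [[ 0.6416 -0.0133  0.14  ]] ((642.2908325195312, -13.497703552246094), (137.3190460205078, 142.390625), 88.14061737060547)
top yellow [329 264  30  21 562] [343.52313167 274.28113879] med [ 0.4934 -0.0092  0.0762] z [0.072 0.076 0.08 ] plane ctr [[ 0.4936 -0.0093  0.076 ]] ((493.79541015625, -9.472467422485352), (40.792240142822266, 58.97521209716797), 0.32184451818466187)
top red [378 293  28  29 596] [391.15604027 306.96979866] med [ 0.4234 -0.1043  0.0651] z [0.05  0.065 0.075] plane ctr [[ 0.4233 -0.103   0.076 ]] ((422.777587890625, -102.95301818847656), (54.89710998535156, 53.50156021118164), 60.998687744140625)
```

```bash
python3 -m inch '[{"az":-0.129,"gripper":0},{"az":-0.129},{"dx":-20},{"dx":-40},{"dx":-40},{"dx":-40,"dy":-10},{"dx":-20,"dy":-40},{"dy":-48}]' 20
```

```text
invalid input
```

```bash
python3 -m inch '[{"dy":-48},{"dy":-48},{"dy":-48},{"dy":-48},{"dy":-48},{"dy":-48},{"dy":-48},{"dy":-48}]'
```

```text
invalid input
```

```bash
python3 -m inch '[{"ax":0,"ay":0,"az":-0.129,"dx":0,"dy":0,"dz":0,"gripper":0},{"ax":0,"ay":0,"az":-0.129,"dx":0,"dy":0,"dz":0,"gripper":0},{"ax":0,"ay":0,"az":0,"dx":-20,"dy":0,"dz":0,"gripper":0},{"ax":0,"ay":0,"az":0,"dx":-40,"dy":0,"dz":0,"gripper":0},{"ax":0,"ay":0,"az":0,"dx":-40,"dy":0,"dz":0,"gripper":0},{"ax":0,"ay":0,"az":0,"dx":-40,"dy":-10,"dz":0,"gripper":0},{"ax":0,"ay":0,"az":0,"dx":-20,"dy":-40,"dz":0,"gripper":0},{"ax":0,"ay":0,"az":0,"dx":0,"dy":-48,"dz":0,"gripper":0}]' 20
```

```text
time: 0.9
position: [0.3246, 0.5059, 0.2219]
tool_rot: [0.002, 1.0, 0.001, 0.002]
ft_force: [0.4, -1.1, -0.8]
grip_width: 0.031
```

```bash
python3 -m inch '[{"ax":0,"ay":0,"az":0,"dx":0,"dy":-48,"dz":0,"gripper":0},{"ax":0,"ay":0,"az":0,"dx":0,"dy":-48,"dz":0,"gripper":0},{"ax":0,"ay":0,"az":0,"dx":-20,"dy":-45,"dz":0,"gripper":0},{"ax":0,"ay":0,"az":0,"dx":-20,"dy":-45,"dz":0,"gripper":0},{"ax":0,"ay":0,"az":0,"dx":-20,"dy":-45,"dz":0,"gripper":0},{"ax":0,"ay":0,"az":0,"dx":-20,"dy":-45,"dz":0,"gripper":0},{"ax":0,"ay":0,"az":0,"dx":-20,"dy":-45,"dz":0,"gripper":0},{"ax":0,"ay":0,"az":0,"dx":0,"dy":-48,"dz":0,"gripper":0}]'
```

```text
time: 1.7
position: [0.4236, 0.1344, 0.2231]
tool_rot: [0.002, 1.0, -0.0, 0.003]
ft_force: [0.1, 1.0, 0.4]
grip_width: 0.0007
```

```bash
python3 -m inch '[{"ax":0,"ay":0,"az":0,"dx":0,"dy":-45,"dz":0,"gripper":0},{"ax":0,"ay":0,"az":0,"dx":0,"dy":-45,"dz":0,"gripper":0},{"ax":0,"ay":0,"az":0,"dx":0,"dy":-45,"dz":0,"gripper":0},{"ax":0,"ay":0,"az":0,"dx":0,"dy":-45,"dz":0,"gripper":0},{"ax":0,"ay":0,"az":0,"dx":-10,"dy":-45,"dz":0,"gripper":0},{"ax":0,"ay":0,"az":0,"dx":-17,"dy":-45,"dz":0,"gripper":0},{"ax":0,"ay":0,"az":0,"dx":-10,"dy":-45,"dz":0,"gripper":0},{"ax":0,"ay":0,"az":0,"dx":0,"dy":-34,"dz":0,"gripper":0}]'
```

```text
time: 2.5
position: [0.4578, -0.2165, 0.2227]
tool_rot: [0.002, 1.0, -0.001, 0.001]
ft_force: [-0.1, -0.3, 0.3]
grip_width: 0.0004
```

```bash
python3 -m inch '[{"ax":0,"ay":0,"az":0,"dx":0,"dy":0,"dz":30,"gripper":0},{"ax":0,"ay":0,"az":0,"dx":0,"dy":0,"dz":30,"gripper":0},{"ax":0,"ay":0,"az":0,"dx":0,"dy":0,"dz":30,"gripper":0},{"ax":0,"ay":0,"az":0,"dx":0,"dy":0,"dz":20,"gripper":0},{"ax":0,"ay":0,"az":0,"dx":0,"dy":0,"dz":0,"gripper":0}]'; python3 - <<'E'
from h import *
from rig import robot,optics
for n in("scene","top"):
    c=optics.camera(n); cv2.imwrite(f"pics/{n}1.png",c["img"][:,:,::-1])
print(robot.get_obs()["position"],robot.get_obs()["ft_force"])
E
```

```text
time: 3.0
position: [0.4546, -0.2116, 0.11]
tool_rot: [0.001, 1.0, 0.002, -0.003]
ft_force: [-0.2, 0.7, -0.7]
grip_width: 0.0004
[ 0.45649043 -0.21248779  0.11252668] [ 0.07828518 -0.24462865  0.63739359]
```

View pics/scene1.png

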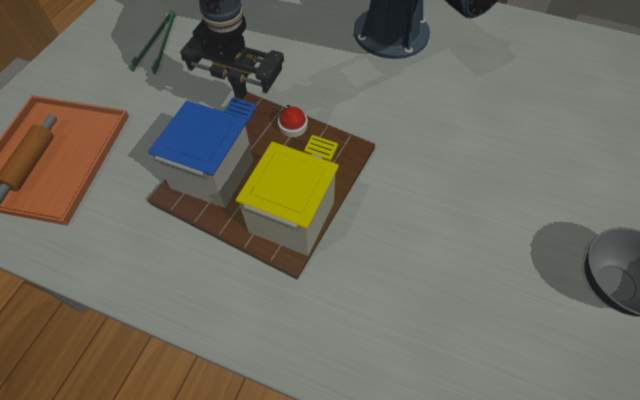

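View pics/top1.png

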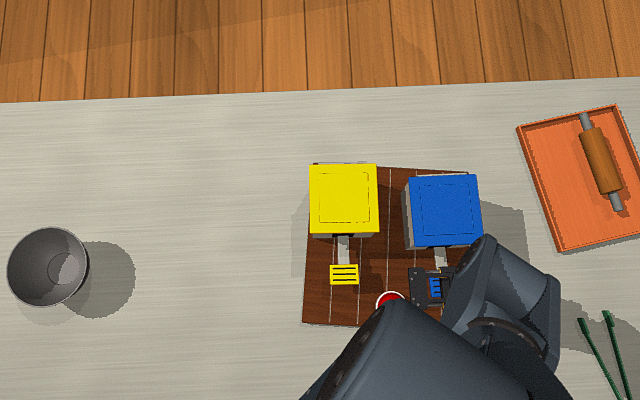

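The fingertips hang just above the blue pad (scene about (240,92), pad (238,110)) and both lids are shut. I'll nudge 4 mm forward, then go down.

```bash
python3 -m inch '[{"ax":0,"ay":0,"az":0,"dx":-4,"dy":-2,"dz":10,"gripper":0},{"ax":0,"ay":0,"az":0,"dx":0,"dy":0,"dz":10,"gripper":0},{"ax":0,"ay":0,"az":0,"dx":0,"dy":0,"dz":6,"gripper":0},{"ax":0,"ay":0,"az":0,"dx":0,"dy":0,"dz":4,"gripper":0},{"ax":0,"ay":0,"az":0,"dx":0,"dy":0,"dz":4,"gripper":0},{"ax":0,"ay":0,"az":0,"dx":0,"dy":0,"dz":4,"gripper":0},{"ax":0,"ay":0,"az":0,"dx":0,"dy":0,"dz":4,"gripper":0},{"ax":0,"ay":0,"az":0,"dx":0,"dy":0,"dz":4,"gripper":0}]'
```

```text
time: 3.9
position: [0.4592, -0.2134, 0.067]
tool_rot: [-0.001, 1.0, 0.0, -0.001]
ft_force: [-4.1, -1.9, 9.5]
grip_width: 0.0003
```

```bash
python3 -m inch '[{"ax":0,"ay":0,"az":0,"dx":0,"dy":0,"dz":4,"gripper":0},{"ax":0,"ay":0,"az":0,"dx":0,"dy":0,"dz":4,"gripper":0},{"ax":0,"ay":0,"az":0,"dx":0,"dy":0,"dz":4,"gripper":0},{"ax":0,"ay":0,"az":0,"dx":0,"dy":0,"dz":3,"gripper":0},{"ax":0,"ay":0,"az":0,"dx":0,"dy":0,"dz":2,"gripper":0},{"ax":0,"ay":0,"az":0,"dx":0,"dy":0,"dz":1,"gripper":0}]'; python3 - <<'E'
from h import *
from rig import robot,optics
c=optics.camera("scene"); cv2.imwrite("pics/scene2.png",c["img"][:,:,::-1])
print(robot.get_obs()["position"],robot.get_obs()["ft_force"],robot.get_obs()["time"])
E
```

```text
time: 4.5
position: [0.4597, -0.2135, 0.0493]
tool_rot: [-0.0, 1.0, 0.0, -0.001]
ft_force: [-3.6, -0.1, 9.9]
grip_width: 0.0006
[ 0.45973872 -0.21347137  0.04924697] [-4.17190219 -0.41898023  9.44709558] 4.55
```

View pics/scene2.png

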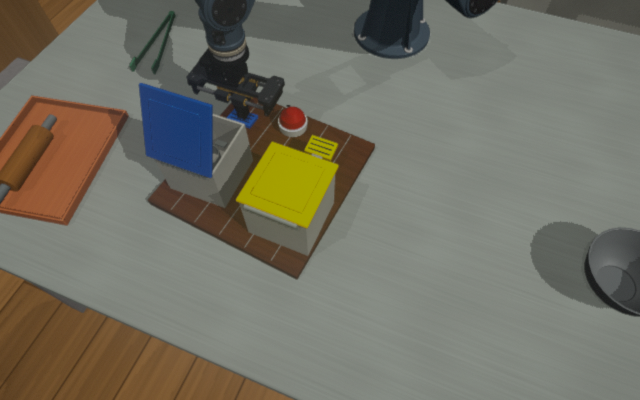

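The blue lid stands open (150–210, 85–175), the pad is down at (243,118), and the yellow lid is shut. I'll press the last bit to the stop and measure the lid angle from depth.

```bash
python3 -m inch '[{"ax":0,"ay":0,"az":0,"dx":0,"dy":0,"dz":1,"gripper":0},{"ax":0,"ay":0,"az":0,"dx":0,"dy":0,"dz":1,"gripper":0},{"ax":0,"ay":0,"az":0,"dx":0,"dy":0,"dz":0,"gripper":0}]'; python3 - <<'E'
from h import *
from rig import robot,optics
c=optics.camera("scene")
m=cv2.inRange(cv2.cvtColor(c["img"],cv2.COLOR_RGB2HSV),(105,120,60),(125,255,255));m=cv2.erode(m,np.ones((5,5)))
m[:,213:]=0
ys,xs=np.nonzero(m);P=dep(c,np.c_[xs,ys]);P=P[P[:,2]>.16]
n=np.linalg.svd(P-P.mean(0),full_matrices=False)[2][2];n*=np.sign(n[2]);print(len(P),n,"angle",np.arccos(n[2]))
print(robot.get_obs()["position"],robot.get_obs()["ft_force"],robot.get_obs()["time"])
E
```

```text
time: 4.85
position: [0.4598, -0.2135, 0.0489]
tool_rot: [-0.0, 1.0, -0.0, -0.0]
ft_force: [-6.0, 0.9, 20.7]
grip_width: 0.0004
4124 [-0.93351247  0.35853938  0.00199504] angle 1.5688012885614662
[ 0.4598019  -0.21350248  0.04889062] [-5.86894947  0.46293397 21.31139548] 4.9
```

At the hard stop (force rises to 21 N, z ≈ 0.049). The angle fit is off, probably from empty depth readings, so I'll redo it while holding.

```bash
python3 -m inch '[{"ax":0,"ay":0,"az":0,"dx":0,"dy":0,"dz":0,"gripper":0},{"ax":0,"ay":0,"az":0,"dx":0,"dy":0,"dz":0,"gripper":0},{"ax":0,"ay":0,"az":0,"dx":0,"dy":0,"dz":0,"gripper":0},{"ax":0,"ay":0,"az":0,"dx":0,"dy":0,"dz":0,"gripper":0},{"ax":0,"ay":0,"az":0,"dx":0,"dy":0,"dz":0,"gripper":0},{"ax":0,"ay":0,"az":0,"dx":0,"dy":0,"dz":0,"gripper":0},{"ax":0,"ay":0,"az":0,"dx":0,"dy":0,"dz":0,"gripper":0},{"ax":0,"ay":0,"az":0,"dx":0,"dy":0,"dz":0,"gripper":0}]'
python3 - <<'E'
from h import *
from rig import robot,optics
c=optics.camera("scene")
m=cv2.inRange(cv2.cvtColor(c["img"],cv2.COLOR_RGB2HSV),(105,120,60),(125,255,255));m=cv2.erode(m,np.ones((7,7)))
m[:,213:]=0;m[c["depth"]<=0]=0
ys,xs=np.nonzero(m);P=dep(c,np.c_[xs,ys]);print(P.min(0),P.max(0),np.median(P,0))
P=P[(P[:,2]>.15)&(P[:,2]<.35)]
n=np.linalg.svd(P-np.median(P,0),full_matrices=False)[2][2];n*=np.sign(n[2]);print(len(P),n,"angle",np.arccos(n[2]))
print(robot.get_obs()["position"],robot.get_obs()["ft_force"],robot.get_obs()["time"])
E
```

```text
time: 5.7
position: [0.4598, -0.2135, 0.0489]
tool_rot: [-0.001, 1.0, -0.0, -0.0]
ft_force: [-5.7, 0.7, 21.5]
grip_width: 0.0003
[ 0.62941737 -0.27647299  0.15351581] [ 0.68395978 -0.15003932  0.27319805] [ 0.65587078 -0.2097104   0.21943154]
4036 [0.90992847 0.00992255 0.4146465 ] angle 1.1432420326834407
[ 0.45976281 -0.21350306  0.04887887] [-4.34268244  2.41149861 20.98629874] 5.75
```

```bash
python3 -m inch '[{"ax":0,"ay":0,"az":0,"dx":0,"dy":0,"dz":0,"gripper":0},{"ax":0,"ay":0,"az":0,"dx":0,"dy":0,"dz":0,"gripper":0},{"ax":0,"ay":0,"az":0,"dx":0,"dy":0,"dz":0,"gripper":0},{"ax":0,"ay":0,"az":0,"dx":0,"dy":0,"dz":0,"gripper":0},{"ax":0,"ay":0,"az":0,"dx":0,"dy":0,"dz":0,"gripper":0},{"ax":0,"ay":0,"az":0,"dx":0,"dy":0,"dz":0,"gripper":0},{"ax":0,"ay":0,"az":0,"dx":0,"dy":0,"dz":0,"gripper":0},{"ax":0,"ay":0,"az":0,"dx":0,"dy":0,"dz":0,"gripper":0}]'
```

```text
time: 6.55
position: [0.4598, -0.2135, 0.0489]
tool_rot: [-0.0, 1.0, -0.0, -0.0]
ft_force: [-5.1, 1.0, 21.4]
grip_width: 0.0003
```

```bash
python3 -m inch '[{"ax":0,"ay":0,"az":0,"dx":0,"dy":0,"dz":0,"gripper":0},{"ax":0,"ay":0,"az":0,"dx":0,"dy":0,"dz":0,"gripper":0},{"ax":0,"ay":0,"az":0,"dx":0,"dy":0,"dz":0,"gripper":0},{"ax":0,"ay":0,"az":0,"dx":0,"dy":0,"dz":0,"gripper":0},{"ax":0,"ay":0,"az":0,"dx":0,"dy":0,"dz":0,"gripper":0},{"ax":0,"ay":0,"az":0,"dx":0,"dy":0,"dz":0,"gripper":0},{"ax":0,"ay":0,"az":0,"dx":0,"dy":0,"dz":0,"gripper":0},{"ax":0,"ay":0,"az":0,"dx":0,"dy":0,"dz":0,"gripper":0}]'
```

```text
time: 7.35
position: [0.4598, -0.2135, 0.0489]
tool_rot: [-0.0, 1.0, -0.0, -0.0]
ft_force: [-7.0, 2.5, 20.5]
grip_width: 0.0002
```

The lid is at 1.14 rad, fully open. I'll hold a little longer, then ease up.

```bash
python3 -m inch '[{"ax":0,"ay":0,"az":0,"dx":0,"dy":0,"dz":0,"gripper":0},{"ax":0,"ay":0,"az":0,"dx":0,"dy":0,"dz":0,"gripper":0},{"ax":0,"ay":0,"az":0,"dx":0,"dy":0,"dz":0,"gripper":0},{"ax":0,"ay":0,"az":0,"dx":0,"dy":0,"dz":0,"gripper":0},{"ax":0,"ay":0,"az":0,"dx":0,"dy":0,"dz":-1,"gripper":0},{"ax":0,"ay":0,"az":0,"dx":0,"dy":0,"dz":-1,"gripper":0},{"ax":0,"ay":0,"az":0,"dx":0,"dy":0,"dz":-1,"gripper":0},{"ax":0,"ay":0,"az":0,"dx":0,"dy":0,"dz":-1,"gripper":0}]'
```

```text
time: 8.15
position: [0.4595, -0.2134, 0.0515]
tool_rot: [-0.0, 1.0, 0.0, -0.001]
ft_force: [-3.5, 0.2, 8.5]
grip_width: 0.0003
```

```bash
python3 -m inch '[{"ax":0,"ay":0,"az":0,"dx":0,"dy":0,"dz":-2,"gripper":0},{"ax":0,"ay":0,"az":0,"dx":0,"dy":0,"dz":-2,"gripper":0},{"ax":0,"ay":0,"az":0,"dx":0,"dy":0,"dz":-2,"gripper":0},{"ax":0,"ay":0,"az":0,"dx":0,"dy":0,"dz":-2,"gripper":0},{"ax":0,"ay":0,"az":0,"dx":0,"dy":0,"dz":-2,"gripper":0},{"ax":0,"ay":0,"az":0,"dx":0,"dy":0,"dz":-2,"gripper":0},{"ax":0,"ay":0,"az":0,"dx":0,"dy":0,"dz":-2,"gripper":0},{"ax":0,"ay":0,"az":0,"dx":0,"dy":0,"dz":-2,"gripper":0}]'
```

```text
time: 8.95
position: [0.4593, -0.2134, 0.0674]
tool_rot: [-0.001, 1.0, 0.0, -0.001]
ft_force: [-3.3, 0.3, 7.4]
grip_width: 0.0004
```

```bash
python3 -m inch '[{"ax":0,"ay":0,"az":0,"dx":0,"dy":0,"dz":-2,"gripper":0},{"ax":0,"ay":0,"az":0,"dx":0,"dy":0,"dz":-2,"gripper":0},{"ax":0,"ay":0,"az":0,"dx":0,"dy":0,"dz":-2,"gripper":0},{"ax":0,"ay":0,"az":0,"dx":0,"dy":0,"dz":-2,"gripper":0},{"ax":0,"ay":0,"az":0,"dx":0,"dy":0,"dz":-2,"gripper":0},{"ax":0,"ay":0,"az":0,"dx":0,"dy":0,"dz":-2,"gripper":0},{"ax":0,"ay":0,"az":0,"dx":0,"dy":0,"dz":-2,"gripper":0},{"ax":0,"ay":0,"az":0,"dx":0,"dy":0,"dz":-2,"gripper":0}]'
```

```text
time: 9.75
position: [0.4605, -0.2136, 0.0825]
tool_rot: [-0.0, 1.0, 0.0, -0.0]
ft_force: [0.4, 0.2, -0.0]
grip_width: 0.0003
```

```bash
python3 -m inch '[{"ax":0,"ay":0,"az":0,"dx":0,"dy":0,"dz":-8,"gripper":0},{"ax":0,"ay":0,"az":0,"dx":0,"dy":0,"dz":-15,"gripper":0},{"ax":0,"ay":0,"az":0,"dx":0,"dy":0,"dz":-20,"gripper":0},{"ax":0,"ay":0,"az":0,"dx":0,"dy":0,"dz":-15,"gripper":0},{"ax":0,"ay":0,"az":0,"dx":0,"dy":0,"dz":0,"gripper":0},{"ax":0,"ay":0,"az":0,"dx":0,"dy":0,"dz":0,"gripper":0}]'; python3 - <<'E'
from h import *
from rig import robot,optics
c=optics.camera("scene"); cv2.imwrite("pics/scene3.png",c["img"][:,:,::-1])
for nm,lo,hi in(("blue",(105,120,60),(125,255,255)),("yellow",(24,150,80),(34,255,255))):
    m=cv2.erode(cv2.inRange(cv2.cvtColor(c["img"],cv2.COLOR_RGB2HSV),lo,hi),np.ones((5,5)));m[c["depth"]<=0]=0
    ys,xs=np.nonzero(m);P=dep(c,np.c_[xs,ys])
    Q=P[P[:,2]<.1];P=P[P[:,2]>.13]
    n=np.linalg.svd(P-np.median(P,0),full_matrices=False)[2][2];print(nm,"angle",np.arccos(abs(n[2])),"pad z",np.median(Q,0) if len(Q) else None)
o=robot.get_obs();print(o["position"],o["ft_force"],o["time"])
E
```

```text
time: 10.35
position: [0.4605, -0.2136, 0.1407]
tool_rot: [-0.0, 1.0, -0.0, 0.0]
ft_force: [-0.6, 0.6, -0.9]
grip_width: 0.0002
blue angle 0.005918178767291626 pad z [ 0.46671932 -0.21495727  0.07608324]
yellow angle 0.0034054853134910736 pad z [ 0.4969856  -0.00967517  0.07605475]
[ 0.46011445 -0.21332394  0.14020457] [-0.1544824  -0.60568059  0.11974711] 10.4
```

View pics/scene3.png

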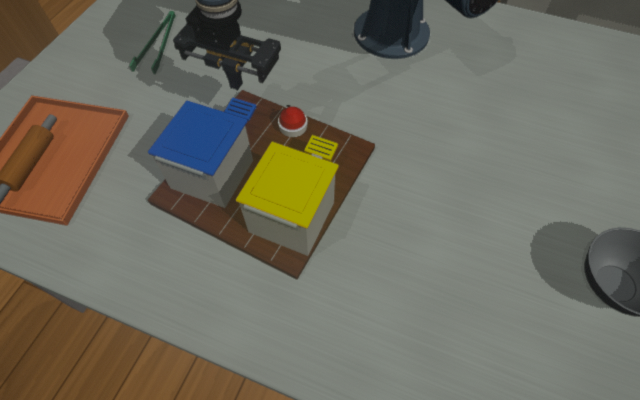

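Both lids are shut, the blue pad is back at rest at (240,108), and the fingers hang clear at (235,85).

```bash
python3 -c "
from rig import robot
print(robot.hand_in())"
```

```text
the job is handed in; nothing more can be done
None
```

I opened the blue box by its pedal, held it open for over three seconds, eased it shut and let go. I handed the job in at about 10.4 s on the robot's clock; no verdict is reported.

- **Opening and holding:** I pressed the blue pedal with the closed fingertips to its hard stop, with force rising to about 21 N. The lid measured 1.14 rad from the depth image, against 1.15 for wide open. It stood open from about 4.5 s to 7.8 s.
- **Closing:** I let the pad up at 10 and then 20 mm/s by command, keeping contact until it reached its rest height. The lid's falling speed was not measured directly.
- **Last checks:** The blue lid was at 0.006 rad and the yellow at 0.003 rad. The blue pad was back at z = 0.076 m, with the fingertips about 64 mm above it and no contact force beyond sensor noise.
- **Errors along the way:** My first two move commands were refused for missing row fields. My first lid-angle fit came out at 1.57 rad, probably from empty depth readings; refitted with those removed, it gave the 1.14 rad.

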